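# Close up the tea corner

### The job

Tea is over: close things up against ants by pushing with the fingertips only. Push the tilted-out flap of the plastic bin fully shut, and swing the vacuum flask's raised lid over and press it down until it is fully shut, in either order. Push gently, pinch or lift nothing, leave the flask standing where it is, and do not disturb the mugs and other things around.

Things in the scene. Friction and masses are not known exactly. Their poses are not given: they have to be found in the camera images.
- bin: Small tilt-out plastic bin, fixed to the trolley: grey housing 140 mm wide (y), 120 mm deep (x), 180 mm high, with roof. Origin: centre of its underside on the trolley top; x points from its front to its back, y along its width, z up. Its front carries a white flap with a shallow bucket of sachets behind it, hinged along the flap's lower edge.
- bin_flap (a joint): Tilt angle of the bin's flap, rad: 0 = shut (flap upright, flat against the housing's front), grows to at most 0.8 as its top tips forward, out of the housing. It stays where it is left; pushing it shut takes about 1 N at its top.
- flap_top (a point): Middle of the top edge of the flap's outer face; moves with the flap. The flap is 140 mm wide, 165 mm high from its hinge, 8 mm thick; shut, this point is 177 mm above the trolley top and 68 mm in front of the bin's origin.
- flap_hinge (a point): Middle of the flap's hinge line (along the bin's y), 12 mm above the trolley top and 60 mm in front of the bin's origin. The flap's outer face lies 8 mm outside the hinge line.
- flask: Loose push-button vacuum flask of maroon plastic, about 1.2 kg full, round, 128 mm across at the foot, 116 mm at the top, 230 mm high when shut. Origin: centre of its underside; z up; x points from the lid's hinge to the small pouring spout diametrically across (the spout sticks out to 85 mm from the axis, 144 to 193 mm high). Standing on the trolley top; tips or slides if shoved hard.
- flask_lid (a joint): Angle of the flask's hinged round top, rad: 0 = shut (lying flat on the flask), grows as it swings up and back, about 1.57 = standing upright above the hinge, at most 1.9. Stiff hinge: it stays where it is left; about 0.75 N at 80 mm from the hinge turns it.
- lid_hinge (a point): Middle of the lid's hinge line (along the flask's y), on the rim of the flask: 60 mm from the flask's axis towards its -x, 202 mm above its underside.
- lid_edge (a point): Middle of the free edge of the lid's outer (upper) face, moves with the lid: 118 mm from the hinge line along the lid and 28 mm outward of it. The lid is a disc 116 mm across and 28 mm thick; its underside passes through the hinge line; the round button mark in the outer face is flush.
- mug1: Bystander, to be left alone: white ceramic mug, 80 mm across, 95 mm high. Origin: centre of its underside.
- mug2: Bystander, to be left alone: white ceramic mug, 80 mm across, 95 mm high. Origin: centre of its underside.
- tumbler: Bystander, to be left alone: glass tumbler, 70 mm across, 110 mm high. Origin: centre of its underside.
- silicone_lid: Bystander, to be left alone: grey hard silicone lid lying flat, 100 mm across, 7 mm thick with a 16 mm knob. Origin: centre of its underside.
- tea_tin: Bystander, to be left alone: steel tea tin, 76 mm across, 120 mm high. Origin: centre of its underside.
- sugar_jar: Bystander, to be left alone: closed glass sugar jar, 80 mm across, 120 mm high. Origin: centre of its underside.
- spoon: Bystander, to be left alone: steel teaspoon lying flat, 150 mm long. Origin: on its underside, near mid-length.
Mind the look-alikes: they are no part of the job. What is shaped like the flask but blue is not meant.

How it is judged (in metres and radians):
At the end, for the whole second after the job is handed in: The bin's flap is within 0.05 rad of shut, the flask's lid is within 0.05 rad of shut, and the flask stands upright (within 0.05 rad), at rest, less than 40 mm from where it stood (value of joint each of bin_flap, flask_lid below 0.05 rad and angle between flask's own z axis and vertical below 0.05 rad and distance of flask from where it was at the start of the episode below 0.04 m and linear speed of flask below 0.02 m/s); the robot touches nothing.
It fails at once if the flask was lifted, tipped by more than 0.25 rad or shoved 40 mm or more (height (world z) of flask above 0.02 m or angle between flask's own z axis and vertical above 0.25 rad or distance of flask from where it was at the start of the episode above 0.04 m).
It fails at once if the fingers pinched or pressed the flask or its lid with more than 35 N (contact force between the fingers and flask above 35 N).
It fails at once if the fingers pinched or pressed the bin or its flap with more than 35 N (contact force between the fingers and bin above 35 N).
It fails at once if a bystander was lifted, carried, knocked over or moved by more than 25 mm (distance of any of mug1, mug2, tumbler, silicone_lid, tea_tin, sugar_jar, spoon from where it was at the start of the episode above 0.025 m or angle between any of mug1, mug2, tumbler, silicone_lid, tea_tin, sugar_jar's own z axis and vertical above 0.4 rad).
It also fails if it takes over 48 s, if anything falls off the work surface, if the arm or the gripper's body presses on something with over 40 N, if the wrist force passes 120 N, or if a joint passes its speed limit or range.

### The arm

A 6-joint arm with a two-finger parallel gripper is mounted at the origin on the work surface. World frame = base frame: x ahead of the robot, y to its left, z up, the work surface at z = 0. Lengths are in m, angles in degrees, forces in N, time in s.
With the tool pointing down it reaches from about 0.4 to 0.825 m from the base axis. Payload 7 kg.
Tool frame: the origin (TCP) lies at the centre of the arm's flange, where the gripper is bolted on; the fingertips stand 178 mm ahead of it and the grasp point (between the pads) lies 159 mm ahead of it; z points along the fingers, y is the line along which they close (so a half turn about z gives the same grasp; the last joint's range is limited). The gripper opens to 88 mm and grips with 3 to 60 N. Pads are 19 mm wide; open, the fingers measure 130 mm over their backs; the gripper's body (78 mm by 193 mm) begins 47 mm behind the grasp point.
Start: joints at [-51.79, 20.546, 0.682, 0, -70.136, -16.507], TCP at [0.25, -0.627, 0.405] pointing down, gripper open.
Joint ranges: [-176.03, 176.03], [-82.01, 121.73], [-58.28, 71.71], [-173.87, 95.51], [-174.79, -0.11], [-173.66, 173.66]. Speed limits (degrees/s): [136.94, 136.94, 172.46, 180, 180, 180].

### API

Orientations are given as [roll, pitch, yaw] about the fixed x, y, z axes, in that order (R = Rz(yaw) Ry(pitch) Rx(roll)).
In Python, from plant import telemetry, snapshot, workorder, nets gives the robot as it stands.
- The arm moves only by the shell command python3 -m creep 'ROWS'. ROWS is JSON, a list that holds one entry, the list of rows, each a list of 5 numbers: the shift along the tool's x, y, z normalised to -1 to 1, where 1 is 0.2 m, then the turn about the tool's z normalised to -1 to 1, where 1 is pi/2 rad, then the opening, from 0 (shut) to 1 (fully open). In form: [[[x, y, z, spin, hand], ...]]. A call has 1 to 8 rows; each row shifts and turns the commanded pose from where the row before left it, along the tool's axes as they then stand; what a row does not reach is not made up. A row lasts 1/12 s, in which the tool goes at most 41.7 mm and 7.16 degrees, less where a joint would pass 70% of its speed; a pose out of reach is approached as far as the arm can. A call with a number of a shift or a turn outside -1 to 1 is refused whole. A call with a gripper value outside its range is refused whole. The fingers move at their own pace and stop on an object; the grip force is fixed at half the most. Time passes only in rows, so rows that do not move let the fingers close. It gives the time, the measured TCP pose, the force, the opening and the grip force at its end, in the units of the state.
- telemetry.get_obs(): the state, without advancing time (a new reading comes with each control period).
- snapshot(name): name is "scene" or "top" or "wrist"; returns a dict with "frame" (480x640x3 uint8, red, green, blue), "fx", "fy", "cx", "cy" (pixels), "rvec" (rotation vector, rad) and "tvec" (3), from world to camera coordinates, as OpenCV has them; the wrist camera has in their place "mount" (4x4, takes a point from camera to tool coordinates, whose origin is the TCP and whose axes are the flange's). Camera axes: x right, y down, z forward; pixel columns grow to the right and rows downward; lengths in m; the calibration is good to about 2 mm. A picture is of the moment at which its call begins: read the wrist's pose just before it. There is no depth.
- workorder.close_job(): hands the job in; it is judged then, once.
Trained networks look in a picture, given as the dict that the camera call returned (one of the last four; its "shot" number tells which), for a name from the list of things; names that differ only in an ending like _2 or _b are one class to them, and where a whole thing is asked for, a point or a joint stands for the part that bears it (a point fixed in the world has none). Each returns a list of dicts, best first, with "confidence" (0 to 1); they miss things now and then, are a little off and sometimes report something else, mostly with a low value. They report only what shows in the picture. A call takes as long as a camera call. They do not tell look-alikes from the thing itself.
- nets.find_in(picture, query): "uv" ([column, row] in pixels, amid what is visible of it).
- nets.masks_of(picture, query): "region" (480x640 bool, what is visible of it) and "uv" ([column, row] in pixels, amid what is visible of it).
- nets.landmark_of(picture, query): "uv" ([column, row] in pixels: a listed point, or the origin of a listed thing).
The state is a dict: "clock": time; "joint_pos": joint angles; "qvel": joint speeds; "tau": joint torques, N m; "tool_pos": TCP position; "orientation": TCP orientation; "force": force on the tool from outside, world axes, zero at the start; "moment": the same for the moment, N m; "opening": finger opening in m; "gripper_force": force on a finger pad.
Only numpy, scipy, OpenCV 4.12 (cv2) and the standard library are available. Lean on these libraries where they do the work, as an engineer would, in place of code of your own. Each camera call takes 0.05 s, during which the arm holds its last target. There are 200 camera calls.

## Working session

There is one attempt and no reset: what is moved stays moved. The work goes in short steps, Python scripts to look and compute and a shell command to move; the robot and the scene stay as the last step left them, time stands still between calls to the robot, and variables do not carry over. Pictures are saved under pics/ and viewed, at most 10 in all, crops included, and the job is handed in when it is done.

```bash
mkdir -p pics; ls; cat > h.py <<'E'
import numpy as np, cv2
from plant import telemetry, snapshot, workorder, nets
from scipy.spatial.transform import Rotation as Ro
def P(s):
    K=np.array([[s["fx"],0,s["cx"]],[0,s["fy"],s["cy"]],[0,0,1.]]); R=cv2.Rodrigues(np.array(s["rvec"],float))[0]
    return K,R,np.array(s["tvec"],float).reshape(3)
def ray(s,uv):
    K,R,t=P(s); d=R.T@np.linalg.inv(K)@[uv[0],uv[1],1]; return -R.T@t,d/np.linalg.norm(d)
def onz(s,uv,z):
    c,d=ray(s,uv); return c+d*(z-c[2])/d[2]
def tri(obs):
    A=0;b=0
    for s,uv in obs:
        c,d=ray(s,uv); M=np.eye(3)-np.outer(d,d); A=A+M; b=b+M@c
    return np.linalg.solve(A,b)
def proj(s,X):
    K,R,t=P(s); q=K@(R@np.asarray(X)+t); return q[:2]/q[2]
E
python3 - <<'E'
from h import *
o=telemetry.get_obs(); print(o["clock"],o["tool_pos"],o["orientation"],o["opening"],o["force"])
sc={}
for n in("scene","top"):
    s=snapshot(n); sc[n]=s; cv2.imwrite(f"pics/{n}0.png",s["frame"][:,:,::-1]); print(n,-P(s)[1].T@P(s)[2])
    for q in("flask","bin","flap_top","flap_hinge","lid_hinge","lid_edge","mug1","tumbler","tea_tin","sugar_jar","silicone_lid","spoon"):
        r=nets.landmark_of(s,q); print(n,q,[(np.round(a["uv"]).tolist(),round(a["confidence"],2)) + (tuple(onz(s,a["uv"],0)[:2].round(3).tolist()),) for a in r[:4]])
E
```

```text
pics
0.0 [ 0.24952916 -0.6269726   0.40372008] [ 1.79903498e+02 -8.57359068e-03 -1.58303588e+02] 0.08744729471659375 [ 0.64915155  0.49216495 -1.04950778]
scene [ 1.05882839 -0.5235231   1.07996571]
scene flask [([240.0, 273.0], 0.73, (0.39, -0.158)), ([285.0, 335.0], 0.64, (0.614, -0.202)), ([403.0, 238.0], 0.28, (0.641, 0.238))]
scene bin [([406.0, 236.0], 0.6, (0.641, 0.254)), ([347.0, 289.0], 0.44, (0.636, 0.003))]
scene flap_top [([376.0, 167.0], 0.72, (0.398, 0.412)), ([262.0, 273.0], 0.49, (0.437, -0.118))]
scene flap_hinge []
scene lid_hinge [([253.0, 221.0], 0.94, (0.279, -0.011)), ([261.0, 275.0], 0.59, (0.439, -0.125))]
scene lid_edge [([250.0, 242.0], 0.69, (0.331, -0.071)), ([200.0, 228.0], 0.67, (0.184, -0.136)), ([375.0, 168.0], 0.32, (0.399, 0.407))]
scene mug1 [([294.0, 247.0], 0.78, (0.434, 0.003)), ([344.0, 289.0], 0.68, (0.632, -0.001))]
scene tumbler [([420.0, 172.0], 0.64, (0.514, 0.493))]
scene tea_tin [([174.0, 389.0], 0.63, (0.527, -0.472))]
scene sugar_jar [([395.0, 325.0], 0.8, (0.795, 0.005))]
scene silicone_lid [([320.0, 179.0], 0.58, (0.303, 0.249))]
sce
[... 232 characters left out ...]
99, 0.295)), ([231.0, 330.0], 0.47, (0.307, 0.252))]
top flap_hinge [([228.0, 245.0], 0.57, (0.578, 0.26))]
top lid_hinge [([382.0, 242.0], 0.91, (0.58, -0.232)), ([349.0, 290.0], 0.62, (0.43, -0.124))]
top lid_edge [([389.0, 246.0], 0.89, (0.569, -0.254)), ([390.0, 313.0], 0.58, (0.356, -0.254)), ([452.0, 259.0], 0.39, (0.525, -0.456))]
top mug1 [([311.0, 226.0], 0.87, (0.636, -0.004)), ([312.0, 287.0], 0.86, (0.44, -0.006))]
top tumbler [([158.0, 259.0], 0.74, (0.535, 0.482))]
top tea_tin [([449.0, 258.0], 0.88, (0.527, -0.447))]
top sugar_jar [([306.0, 172.0], 0.95, (0.812, 0.011))]
top silicone_lid [([232.0, 330.0], 0.57, (0.308, 0.247))]
top spoon [([402.0, 327.0], 0.6, (0.312, -0.29))]
```

View pics/scene0.png

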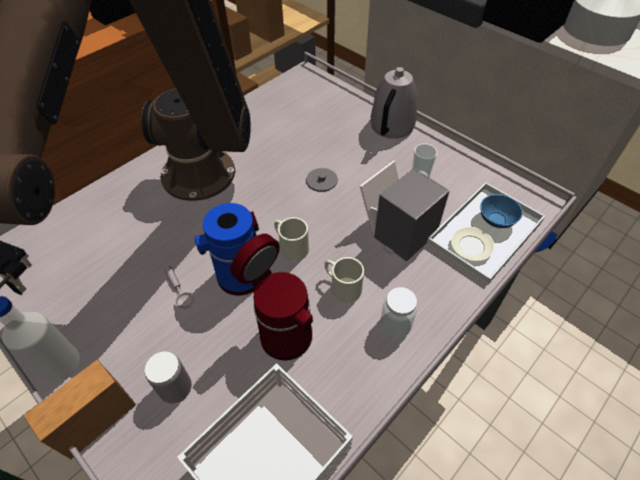

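View pics/top0.png

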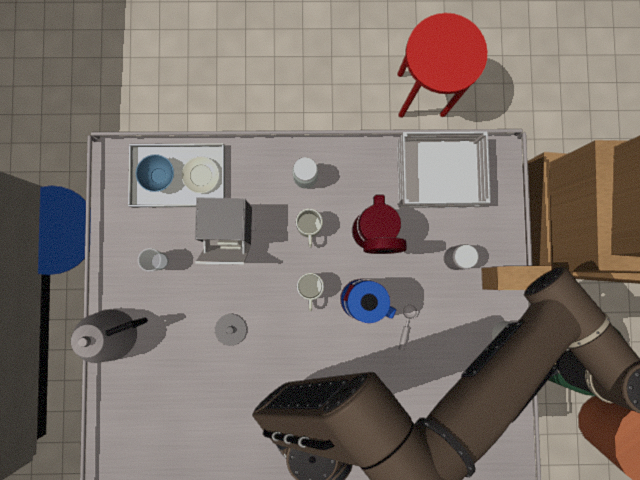

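The maroon flask with its lid raised is at about (380,225) in top and (284,315) in scene. That one fits the description; the blue flask at (368,300) top and (232,245) scene is the look-alike. The bin is at (222,220) top and (410,210) scene, with its flap tilted toward the robot. Next I fit models to the masks and confirm with a crop.

```bash
cat > fit.py <<'E'
from h import *
from scipy.optimize import minimize
def hull(img,s,pts):
    q=np.array([proj(s,p) for p in pts]); cv2.fillConvexPoly(img,cv2.convexHull((q*4).round().astype(np.int32)),1,shift=2)
th=np.linspace(0,2*np.pi,48); circ=lambda r,z,cx=0:np.c_[cx+r*np.cos(th),r*np.sin(th),0*th+z]
def W(p,pts): c,s=np.cos(p[2]),np.sin(p[2]); return np.asarray(pts)@np.array([[c,s,0],[-s,c,0],[0,0,1]])+[p[0],p[1],0]
def lidpts(a,pts):  # lid frame: u along lid from hinge, y, h outward
    u,y,h=np.asarray(pts).T; return np.c_[-.06+u*np.cos(a)-h*np.sin(a),y,.202+u*np.sin(a)+h*np.cos(a)]
def flask(s,p):
    m=np.zeros((480,640),np.uint8); hull(m,s,W(p,np.r_[circ(.064,0),circ(.058,.2)]))
    hull(m,s,W(p,lidpts(p[3],np.r_[circ(.058,0,.06),circ(.058,.028,.06)])))
    hull(m,s,W(p,[(x,y,z) for x in(.04,.085) for y in(-.012,.012) for z in(.150,.190)])); return m
box=lambda x,y,z:np.array([(a,b,c) for a in x for b in y for c in z])
def flap(a): # local u up, d outward
    q=box((0,.165),(-.07,.07),(0,.008)); u,y,d=q.T
    return np.c_[-.06-u*np.sin(a)-d*np.cos(a),y,.012+u*np.cos(a)-d*np.sin(a)]
def binm(s,p):
    m=np.zeros((480,640),np.uint8); hull(m,s,W(p,box((-.06,.06),(-.07,.07),(0,.18)))); hull(m,s,W(p,flap(p[3]))); return m
def fit(f,ms,p0):
    def cost(p): return sum(1-(f(s,p)&m).sum()/max(1,(f(s,p)|m).sum()) for s,m in ms)
    best=None
    for y in (0,-.4,.4):
        q=np.array(p0,float); q[2]+=y
        for _ in range(2):
            r=minimize(cost,q,method="Nelder-Mead",options=dict(initial_simplex=np.vstack([q]+[q+d for d in np.diag([.02,.02,.15,.15])]),maxiter=250,xatol=1e-4)); q=r.x
        if best is None or r.fun<best.fun: best=r
    return best
E
cat > run1.py <<'E'
from fit import *
import pickle
fm=[];bm=[];tiles=[]
for n,fu,bu in(("scene",(284,320),(410,215)),("top",(380,222),(222,222))):
    s=snapshot(n)
    for q,u,L in(("flask",fu,fm),("bin",bu,bm)):
        r=[a for a in nets.masks_of(s,q) if a["region"][u[1]-10:u[1]+10,u[0]-10:u[0]+10].mean()>.5]
        print(n,q,[(np.round(a["uv"]),a["confidence"],a["region"].sum()) for a in r])
        if r: L.append((s,r[0]["region"].astype(np.uint8)))
for f,L,p0 in((flask,fm,(.61,-.2,0,1.4)),(binm,bm,(.62,.26,0,.5))):
    r=fit(f,L,p0); print(f.__name__,r.x.round(4),r.fun)
    for s,m in L:
        im=s["frame"][:,:,::-1].copy()
        for mm,c in((f(s,r.x),(0,255,0)),(m,(0,255,255))):
            cs,_=cv2.findContours(mm,0,1); cv2.drawContours(im,cs,-1,c,1)
        x,y=np.argwhere(f(s,r.x)).mean(0)[::-1].astype(int); tiles.append(cv2.resize(im[max(y-75,0):,max(x-80,0):][:150,:160],(400,300),interpolation=cv2.INTER_CUBIC))
cv2.imwrite("pics/fit.png",np.vstack([np.hstack(tiles[:2]),np.hstack(tiles[2:])]) if len(tiles)==4 else np.hstack(tiles))
E
python3 run1.py
```

```text
scene flask [(array([274., 300.]), 0.78, np.int64(5965))]
scene bin [(array([402., 207.]), 0.58, np.int64(5548))]
top flask []
top bin [(array([224., 228.]), 0.98, np.int64(3519))]
flask [ 0.6165 -0.2001  0.0113  1.4389] 0.038148027388327344
binm [ 0.6381  0.2559 -0.0186  0.3523] 0.08415566578037126
```

View pics/fit.png

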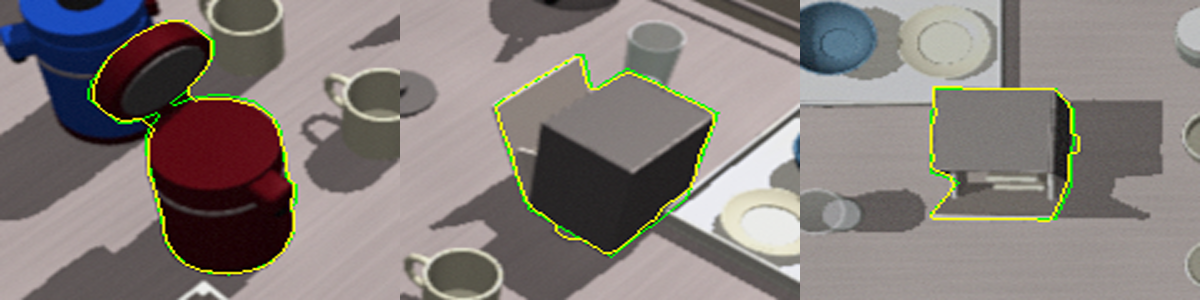

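The fits are tight. The flask is at (0.6165, -0.200), yaw about 0, lid 1.44 rad. The bin is at (0.638, 0.256), yaw about 0, flap 0.35 rad. The crop confirms the maroon flask has the raised lid and the blue one is shut. I start by rising, turning the fingers square and closing them.

```bash
python3 -m creep '[[[0,0,-0.09,0.06,0],[0,0,-0.09,0.06,0],[0,0,-0.09,0.06,0],[0,0,-0.09,0.06,0],[0,0,0,0,0]]]'; python3 -m creep '[[[-0.1,0.15,0,0,0],[-0.1,0.15,0,0,0],[-0.1,0.15,0,0,0],[-0.1,0.15,0,0,0],[-0.1,0.15,0,0,0],[-0.1,0.15,0,0,0],[-0.1,0.15,0,0,0],[0,0,0,0,0]]]'
```

```text
clock: 2.02
tool_pos: [0.2496, -0.6276, 0.4812]
orientation: [-179.7, 0.1, 179.8]
force: [-0.3, -0.5, 1.0]
opening: 0.0598
gripper_force: 0.0
clock: 2.68
tool_pos: [0.3915, -0.413, 0.477]
orientation: [180.0, 0.1, -179.6]
force: [-0.5, -1.6, -0.0]
opening: 0.0065
gripper_force: 0.0
```

```bash
python3 -m creep '[[[-0.07,0.15,0,0,0],[-0.07,0.15,0,0,0],[-0.07,0.15,0,0,0],[-0.07,0.15,0,0,0],[-0.07,0.15,0,0,0],[-0.07,0.15,0,0,0],[-0.07,0.16,0,0,0],[0,0,0,0,0]]]'; python3 - <<'E'
from h import *
o=telemetry.get_obs();print(o["tool_pos"],o["force"],o["opening"])
s=snapshot("scene");im=s["frame"][130:330,150:417,::-1];cv2.imwrite("pics/a.png",cv2.resize(im,(800,600),interpolation=cv2.INTER_CUBIC))
E
```

```text
clock: 3.35
tool_pos: [0.4885, -0.2009, 0.4766]
orientation: [180.0, 0.1, -179.7]
force: [-0.2, -0.8, -0.2]
opening: 0.0004
gripper_force: 0.0
[ 0.48848712 -0.20086841  0.47659744] [-0.15630995 -0.75810131 -0.23822888] 0.0003959182950342006
```

View pics/a.png

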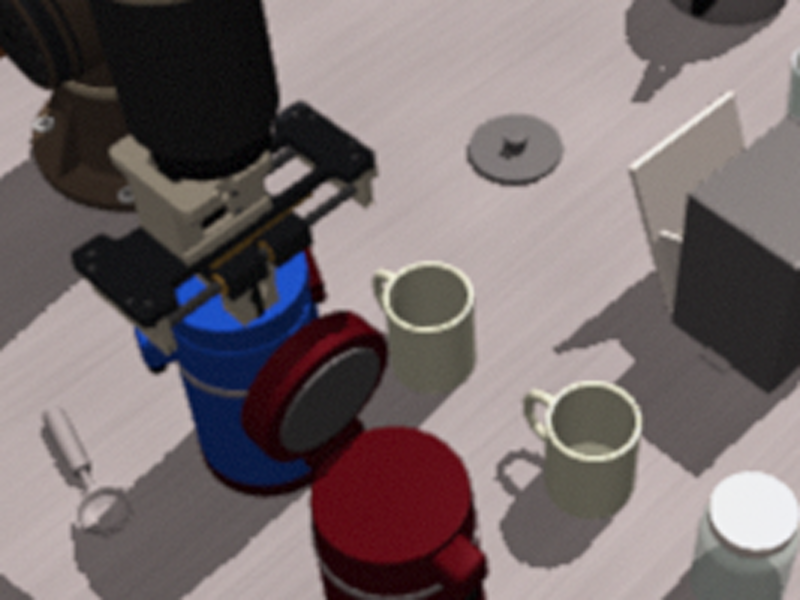

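The closed fingers are behind the raised lid, which shows at crop (315,385), and clear of the blue flask. Now I push it over in small arcs.

```bash
python3 -m creep '[[[-0.04,0,0.005,0,0],[-0.04,0,0.005,0,0],[-0.04,0,0.005,0,0],[-0.04,0,0.005,0,0],[-0.04,0,0.005,0,0],[-0.04,0,0.005,0,0],[-0.03,0,0.005,0,0],[-0.03,0,0.005,0,0]]]'; python3 -m creep '[[[-0.03,0,0.005,0,0],[-0.03,0,0.005,0,0],[-0.03,0,0.005,0,0],[-0.03,0,0.01,0,0],[-0.03,0,0.01,0,0],[0,0,0,0,0]]]'; python3 - <<'E'
from h import *
s=snapshot("scene");im=s["frame"][130:330,150:417,::-1];cv2.imwrite("pics/b.png",cv2.resize(im,(800,600),interpolation=cv2.INTER_CUBIC))
E
```

```text
clock: 4.07
tool_pos: [0.5475, -0.2049, 0.4684]
orientation: [-180.0, -0.0, -179.9]
force: [-1.0, 0.6, 1.0]
opening: 0.001
gripper_force: 0.5
clock: 4.57
tool_pos: [0.5778, -0.2044, 0.4607]
orientation: [180.0, -0.0, -179.9]
force: [0.2, 0.1, -0.5]
opening: 0.0003
gripper_force: 0.0
```

View pics/b.png

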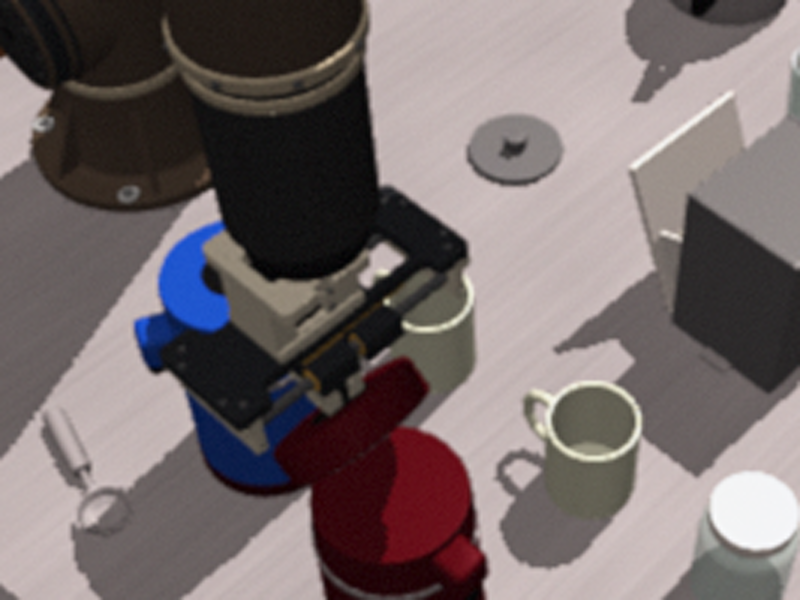

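The lid is leaning forward at about 0.9 rad, ahead of the fingers, and the flask hasn't moved. I keep following the arc down.

```bash
python3 -m creep '[[[-0.04,0,0.015,0,0],[-0.04,0,0.015,0,0],[-0.04,0,0.02,0,0],[-0.03,0,0.025,0,0],[-0.03,0,0.025,0,0],[-0.025,0,0.025,0,0],[-0.025,0,0.025,0,0],[0,0,0,0,0]]]';  python3 -m creep '[[[-0.01,0,0.025,0,0],[-0.01,0,0.025,0,0],[-0.01,0,0.025,0,0],[0,0,0.02,0,0],[0,0,0,0,0]]]'
```

```text
clock: 5.28
tool_pos: [0.6235, -0.2043, 0.4297]
orientation: [180.0, -0.1, -179.9]
force: [0.6, -0.8, -0.2]
opening: 0.001
gripper_force: 0.0
clock: 5.7
tool_pos: [0.6286, -0.2044, 0.4114]
orientation: [180.0, -0.1, -179.9]
force: [0.4, 1.1, -0.4]
opening: 0.0006
gripper_force: 0.0
```

```bash
python3 -m creep '[[[0,0,0.01,0,0],[0,0,0.01,0,0],[0,0,0,0,0]]]'; python3 -m creep '[[[0,0,0.005,0,0],[0,0,0.005,0,0],[0,0,0,0,0]]]'
```

```text
clock: 5.95
tool_pos: [0.6288, -0.2045, 0.4086]
orientation: [-180.0, 0.0, -179.9]
force: [-0.4, 0.6, 1.4]
opening: 0.0001
gripper_force: 0.0
clock: 6.2
tool_pos: [0.6287, -0.2044, 0.4083]
orientation: [-180.0, 0.1, -179.9]
force: [-2.6, 1.9, 8.1]
opening: 0.0003
gripper_force: 4.0
```

It stopped at shut height (tip at 0.230 m) with 8 N upward, so the lid is down. Now I lift off and move across to the bin.

```bash
python3 -m creep '[[[0,0,-0.03,0,0],[0,0,-0.1,0,0],[0,0,-0.15,0,0],[0,0,-0.15,0,0],[0.1,0.1,0,0,0],[0.1,0.15,0,0,0],[0.1,0.15,0,0,0],[0.1,0.15,0,0,0]]]'; python3 -m creep '[[[0.1,0.15,0,0,0],[0.1,0.15,0,0,0],[0.1,0.15,0,0,0],[0.1,0.15,0,0,0],[0.05,0.15,0,0,0],[0,0.15,0,0,0],[0,0.15,0,0,0],[0,0.15,0,0,0]]]'; python3 -m creep '[[[0,0.15,0,0,0],[0,0.15,0,0,0],[0,0.15,0,0,0],[0,0.1,0,0,0],[0,0,0,0,0]]]'; python3 - <<'E'
from fit import *
s=snapshot("scene")
r=[a for a in nets.masks_of(s,"flask") if a["region"][320,284]]
m=[(s,r[0]["region"].astype(np.uint8))]; f=fit(flask,m,(.6165,-.2,0,.1)); print(f.x,f.fun)
print(telemetry.get_obs()["tool_pos"])
E
```

```text
clock: 6.87
tool_pos: [0.5475, -0.0939, 0.4927]
orientation: [180.0, 0.0, -180.0]
force: [0.0, 0.6, 1.4]
opening: 0.0001
gripper_force: 0.0
clock: 7.53
tool_pos: [0.4574, 0.1465, 0.4935]
orientation: [179.9, 0.1, -179.9]
force: [0.3, -0.6, 0.3]
opening: 0.0004
gripper_force: 0.0
clock: 7.95
tool_pos: [0.458, 0.2585, 0.4923]
orientation: [-180.0, -0.0, -179.8]
force: [0.2, 0.2, -0.4]
opening: 0.0008
gripper_force: 0.0Traceback (most recent call last):
  File "<stdin>", line 4, in <module>
IndexError: list index out of range
```

```bash
python3 -m creep '[[[0,0,0.14,0,0],[0,0,0.14,0,0],[0,0,0.14,0,0],[0,0,0.14,0,0],[0,0,0.14,0,0],[0,0,0.13,0,0],[0,0,0,0,0]]]'; python3 -m creep '[[[-0.05,0,0,0,0],[-0.05,0,0,0,0],[-0.05,0,0,0,0],[-0.05,0,0,0,0],[-0.05,0,0,0,0],[-0.05,0,0,0,0],[-0.05,0,0,0,0],[0,0,0,0,0]]]'; python3 -m creep '[[[-0.03,0,0,0,0],[-0.03,0,0,0,0],[-0.03,0,0,0,0],[-0.02,0,0,0,0],[0,0,0,0,0]]]'
```

```text
clock: 8.63
tool_pos: [0.4567, 0.253, 0.3223]
orientation: [-179.7, -0.3, 180.0]
force: [-1.0, -1.2, -0.9]
opening: 0.0005
gripper_force: 0.0
clock: 9.3
tool_pos: [0.5299, 0.2554, 0.3265]
orientation: [-180.0, 0.0, -179.9]
force: [0.7, 0.9, 0.2]
opening: 0.0004
gripper_force: 0.0
clock: 9.72
tool_pos: [0.5507, 0.2555, 0.3266]
orientation: [-180.0, 0.0, -179.9]
force: [0.3, 0.1, 0.0]
opening: 0.0007
gripper_force: 0.0
```

```bash
python3 -m creep '[[[-0.02,0,0,0,0],[-0.01,0,0,0,0],[-0.01,0,0,0,0],[0,0,0,0,0]]]'; python3 -m creep '[[[-0.01,0,0,0,0],[0,0,0,0,0]]]'
```

```text
clock: 10.05
tool_pos: [0.5582, 0.2555, 0.3267]
orientation: [180.0, 0.0, -179.9]
force: [-0.1, -0.9, 0.7]
opening: 0.0007
gripper_force: 0.0
clock: 10.22
tool_pos: [0.5595, 0.2554, 0.3266]
orientation: [-180.0, -0.1, -179.9]
force: [-4.6, 0.4, 1.7]
opening: 0.0004
gripper_force: 2.1
```

```bash
python3 -m creep '[[[-0.004,0,0,0,0],[0,0,0,0,0]]]'; python3 -m creep '[[[0.05,0,0,0,0],[0.1,0,0,0,0],[0.15,0,0,0,0],[0.15,0,-0.1,0,0],[0.15,0,-0.1,0,0],[0.15,0,-0.1,0,0],[0,0,-0.1,0,0],[0,0,0,0,0]]]'; cat > chk.py <<'E'
from fit import *
print(telemetry.get_obs()["tool_pos"])
for n,mk in(("scene",.85),("top",.8)):
    s=snapshot(n)
    for q,f,p0,u in(("flask",flask,(.6165,-.2,0,.1),(284,320) if n=="scene" else (380,222)),("bin",binm,(.638,.256,-.0186,.1),(410,215) if n=="scene" else (222,222))):
        r=[a for a in nets.masks_of(s,q) if a["region"][u[1]-10:u[1]+10,u[0]-10:u[0]+10].mean()>.5]
        if not r: print(n,q,"missed"); continue
        x=fit(f,[(s,r[0]["region"].astype(np.uint8))],p0); print(n,q,x.x.round(4),round(x.fun,3))
    im=s["frame"][:,:,::-1]; im=im[130:370,200:500] if n=="scene" else im[170:370,150:450]
    cv2.imwrite(f"pics/end_{n}.png",cv2.resize(im,None,fx=2.5,fy=2.5,interpolation=cv2.INTER_CUBIC))
E
python3 chk.py
```

```text
clock: 10.38
tool_pos: [0.5598, 0.2554, 0.3266]
orientation: [-180.0, -0.1, -179.9]
force: [-7.4, 0.7, 4.2]
opening: 0.0004
gripper_force: 3.9
clock: 11.05
tool_pos: [0.41, 0.2556, 0.4114]
orientation: [179.7, 0.3, -179.7]
force: [-0.1, 1.3, 0.3]
opening: 0.0004
gripper_force: 0.0
[0.40996658 0.25557256 0.41139052]
scene flask [ 0.6167 -0.1996  0.0051 -0.1023] 0.022
scene bin [ 0.6371  0.2546 -0.0169 -0.0325] 0.036
top flask [ 0.6225 -0.1995  0.0184 -0.1512] 0.028
top bin [ 0.6411  0.2572 -0.0462 -0.012 ] 0.038
```

View pics/end_scene.png

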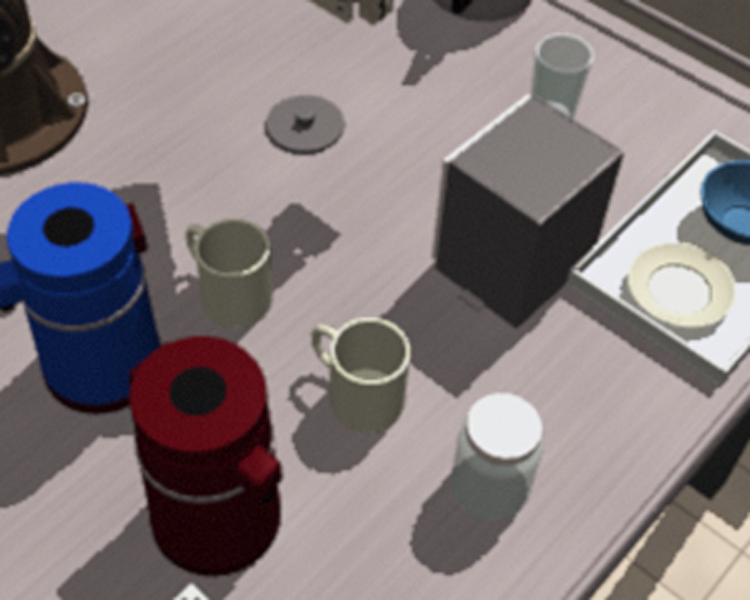

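View pics/end_top.png

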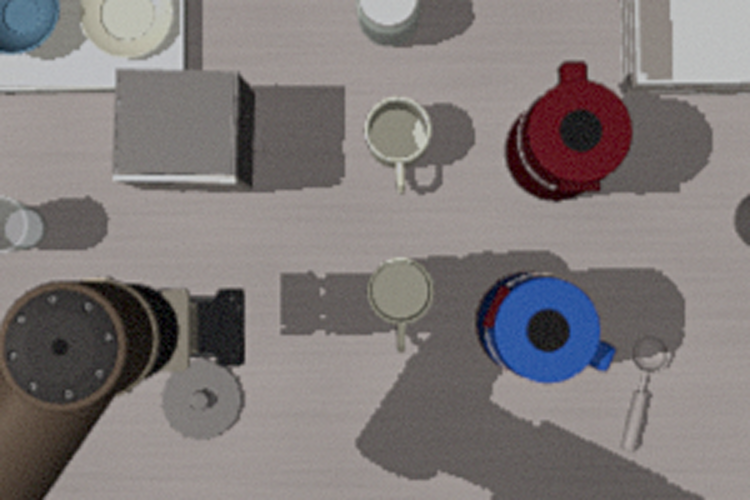

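The maroon lid lies flat at scene crop (198,390), and the flap is flush with the housing at top crop (180,180). The flask and the mugs stand where they were, and the arm is clear, so I hand in.

```bash
python3 -c "
from plant import workorder; print(workorder.close_job())"
```

```text
the job is handed in; nothing more can be done
None
```

I pushed the bin's flap and the maroon flask's lid shut and handed the job in at about 11 s of the 48 s allowed. The hand-in returned no verdict, but in the last pictures both are shut, and the flask and the things in view stand where they were.

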